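Weigh the bun foot on the parcel scale

TASK

Weigh the round bun foot for shipping: first turn the bench isolator on, so that the scale zeroes itself empty, then lift the bun foot out of the bin and set it down gently, upright, on the middle of the scale's platform. Leave the isolator on, the other two feet in the bin, and the bin and the tape gun where they are.

Things in the scene. Friction and masses are not known exactly. Their poses are not given: they have to be found in the camera images.
- isolator_handle (a joint): black rotary handle on top of the isolator, a grey switch box 130 x 90 x 62 mm screwed flat to the counter between bin and scale. 0 rad = off, 1.571 = on, growing clockwise seen from above, with stops at both ends. An over-centre spring (about 0.12 N m at the ends, none half way) returns it to off before half way and snaps it on past half way; it stays there.
- isolator_grip (a point): on the handle's turning axis, 90 mm above the counter, inside its upright grip bar; turns with the handle, y along the bar, z up. The bar is 50 mm long, 13 mm wide and stands from 70 to 100 mm above the counter, on a disc 48 mm across whose top is at 70 mm. Off, the bar lies across the long side of the box; on, along it.
- scale: parcel scale fixed on the counter; origin under its centre, on the counter. Flat metal platform 280 mm (its x) by 260 mm (its y), top 63 mm above the counter; a black display head 45 x 130 x 42 mm stands before its -x side, 168 mm from the origin. Bin and scale may be on either side of the isolator.
- scale_pan (a point): centre of the top face of the scale's platform, z up, x and y along its sides.
- bin: loose grey open plastic container, outside 300 mm (its x) by 200 mm (its y) by 75 mm high, walls and floor 4 mm; origin under its centre. The three feet stand in it in a row along its x, about 88 mm apart, in any order, each within 20 mm of its centre line.
- bun_foot: the foot to weigh: round turned bun foot of pale wood, bulging to 58 mm diameter at 31 mm above its base, 60 mm high, base 34 mm across, with a steel stud 8 mm thick and 20 mm long standing up from its top centre; about 110 g. Origin at the centre of its base, z up along the stud.
- block_foot: square foot of the same wood, 50 x 50 x 52 mm, with the same stud on top; origin at the centre of its base. Stays in the bin.
- cone_foot: slender tapered round foot of the same wood, 27 mm across at the base and 47 mm at the top, 60 mm high, with the same stud; origin at the centre of its base. Stays in the bin.
- tape_gun: bystander: red hand tape dispenser with a roll of packing tape, lying on its side beyond the isolator, about 170 x 180 mm and 58 mm high; origin under its middle. (Not listed: a roll of stretch film, 80 mm across and 187 mm high, stands well to the right of the work, at y about -0.6 m, out of the way.)
There are look-alikes about, which are no part of the job. What is shaped like the bun_foot but green is not meant.

How it is judged:
On the way, in this order (a step that is already met when the one before it is completed fails the run):
1. the isolator is turned on while the scale is empty (value of joint isolator_handle above 1.35 rad and contact force between bun_foot and scale below 0.1 N), for 0.2 s.
2. the bun foot is lifted clear of the bin (z of bun_foot in the frame of bin above 0.078 m), for 0.1 s.
At the end, for the whole second after the job is handed in: The isolator is on (above 1.35 rad); the bun foot stands still and upright (within 0.15 rad, stud up) on the scale's platform, its centre within 60 mm of the platform's centre; the block foot and the cone foot are still in the bin (value of joint isolator_handle above 1.35 rad and horizontal distance between bun_foot and scale_pan below 0.06 m and z of bun_foot in the frame of scale_pan between -0.005 and 0.006 m and angle between bun_foot's own z axis and vertical below 0.15 rad and contact force between bun_foot and scale above 0.2 N and linear speed of bun_foot below 0.02 m/s and angular speed of bun_foot below 0.2 rad/s and x of block_foot in the frame of bin between -0.148 and 0.148 m and y of block_foot in the frame of bin between -0.098 and 0.098 m and z of each of block_foot, cone_foot in the frame of bin below 0.06 m and x of cone_foot in the frame of bin between -0.148 and 0.148 m and y of cone_foot in the frame of bin between -0.098 and 0.098 m); the robot touches nothing.
It fails at once if the bun foot rests on the scale while the isolator is still off (value of joint isolator_handle below 1.2 rad and contact force between bun_foot and scale above 0.2 N).
It fails at once if the bun foot is dropped or thrown (faster than 0.6 m/s while out of the fingers) (contact force between the fingers and bun_foot below 0.05 N and linear speed of bun_foot above 0.6 m/s).
It fails at once if the bin is pushed more than 50 mm or tipped (distance of bin from where it was at the start of the episode above 0.05 m or angle between bin's own z axis and vertical above 0.3 rad).
It fails at once if the tape gun is moved more than 40 mm (distance of tape_gun from where it was at the start of the episode above 0.04 m).
It also fails if it takes over 64 s, if anything falls off the work surface, if the arm or the gripper's body presses on something with over 40 N, if the wrist force passes 120 N, or if a joint passes its speed limit or range.

ROBOT

A 6-joint arm with a two-finger parallel gripper is mounted at the origin on the work surface. World frame = base frame: x ahead of the robot, y to its left, z up, the work surface at z = 0. Lengths are in m, angles in rad, forces in N, time in s.
With the tool pointing down it reaches from about 0.275 to 0.75 m from the base axis. Payload 10.2 kg.
Tool frame: the origin (TCP) lies at the very end of the fingers, on their centre line; the grasp point (between the pads) lies bot.grip_depth behind it (bot.grip_depth is the distance from the TCP to the grasp point, in m); z points along the fingers, y is the line along which they close (so a half turn about z gives the same grasp; the last joint's range is limited). The gripper opens to 88 mm and grips with 3 to 60 N. Pads are 18 mm wide; open, the fingers measure 123 mm over their backs; the gripper's body (75 mm by 187 mm) begins 45 mm behind the grasp point.
Start: joints at [-1.367, 0.313, 1.498, -0, 1.331, -0.223], TCP at [0.217, -0.478, 0.239] pointing down, gripper open.
Joint ranges: [-2.94, 2.94], [-0.97, 2.17], [0.19, 2.56], [-1.23, 4.37], [0.02, 3.11], [-2.88, 2.88]. Speed limits (rad/s): [2.39, 2.39, 3.01, 3.14, 3.14, 3.14].

INTERFACE

Orientations are given as a unit quaternion [w, x, y, z].
In Python, from cell import bot gives the robot as it stands. The module is installed in compiled form; this text tells all that it offers.
- The arm moves only by the tool arm_command, never from a script. Its argument "steps" is one flat list of numbers, 7 for each row, row after row: the gripper command: -1 is shut, 1 is fully open, values between are in proportion, then the shift along the tool's x, y, z in m, then the turn, a rotation vector about the tool's x, y, z in rad. In form: [jaw, x, y, z, rx, ry, rz, jaw, x, y, z, rx, ry, rz, ...]. A call has 1 to 8 rows; each row is the pose to reach, as a shift and turn from the pose commanded when the call began, along the tool's axes at that moment; what a row does not reach only later rows make up. A row lasts 1/12 s, in which the tool goes at most 41.7 mm and 7.16 degrees, less where a joint would pass 70% of its speed; a pose out of reach is approached as far as the arm can. A call with a gripper value outside its range is refused whole. The fingers move at their own pace and stop on an object; "grip_force" is the grip in N (left out, the last holds). Time passes only in rows, so rows that repeat a pose let the fingers close. It gives the time, the measured TCP pose, the force, the opening and the grip force at its end, in the units of the state.
- bot.observe(): the state, without advancing time (a new reading comes with each control period).
- bot.read_camera(name): name is "scene" or "top" or "wrist"; returns the picture (480x640x3 uint8, red, green, blue); there is no depth.
- bot.camera_model(name): a dict with "fov_y" (degrees; the focal length in pixels is half the picture's height over the tangent of half this angle, whatever the lens; pixels are square), "cx", "cy" (the principal point, pixels), "k1" (the pictures are not rectified: a ray, as slopes to the right and down, at radius r is drawn at 1 + k1 r^2 times it, then the intrinsics apply), "R" (3x3) and "t" (3): a world point X has camera coordinates R X + t. Camera axes: x right, y down, z forward; pixel columns grow to the right and rows downward; lengths in m; the calibration is good to about 2 mm. A picture is of the moment at which its call begins: read the wrist's pose just before it. camera_model takes no time and is no camera call; for the wrist camera it gives the pose at the moment of the call.
- bot.hand_in(): hands the job in; it is judged then, once.
The state is a dict: "time_s": time; "joints": joint angles; "dq": joint speeds; "effort": joint torques, N m; "position": TCP position; "tool_rot": TCP orientation; "force": force on the tool from outside, world axes, zero at the start; "moment": the same for the moment, N m; "opening": opening from 0.0 (shut) to 1.0 (fully open); "grasp_force": force on a finger pad.
Only numpy, scipy, OpenCV 4.12 (cv2) and the standard library are available. Lean on these libraries where they do the work, as an engineer would, in place of code of your own. Each camera call takes 0.05 s, during which the arm holds its last target. There are 200 camera calls.

## Working session

There is one attempt and no reset: what is moved stays moved. The work goes in short steps, Python scripts to look and compute and a tool call to move; the robot and the scene stay as the last step left them, time stands still between calls to the robot, and variables do not carry over. Pictures are saved under pics/ and viewed, at most 10 in all, crops included, and the job is handed in when it is done.

Besides the shell and the picture viewer there is one more tool, called after "Request:" by a JSON object that holds its "op" and its "data". arm_command: Moves the arm, as the interface text tells. Its arguments: {"type":"object","properties":{"steps":{"type":"array"},"grip_force":{"type":"number"}},"required":["steps"]}

```bash
mkdir -p pics; cat > h.py <<'E'
import numpy as np, cv2
from cell import bot
def snap(name,fn):
    m=bot.camera_model(name); im=bot.read_camera(name)
    cv2.imwrite('pics/'+fn,im[:,:,::-1]); return im,m
def ray(m,u,v):
    f=240/np.tan(np.radians(m['fov_y'])/2)
    d=np.array([(u-m['cx'])/f,(v-m['cy'])/f]); s=d.copy()
    for _ in range(30): s=d/(1+m['k1']*(s@s))
    R=np.array(m['R']);t=np.array(m['t'])
    return -R.T@t, R.T@np.array([s[0],s[1],1])
def at(m,u,v,z):
    o,d=ray(m,u,v); return o+d*(z-o[2])/d[2]
def proj(m,X):
    f=240/np.tan(np.radians(m['fov_y'])/2)
    c=np.array(m['R'])@np.array(X)+np.array(m['t']); s=c[:2]/c[2]; s=s*(1+m['k1']*(s@s))
    return s*f+[m['cx'],m['cy']]
E
python3 - <<'E'
from h import *
for n in ('top','scene'):
    im,m=snap(n,n+'0.png'); print(n,m['fov_y'],np.round(-np.array(m['R']).T@m['t'],3))
o=bot.observe(); print(o['time_s'],o['position'],o['tool_rot'],o['opening'],bot.grip_depth)
E
```

```text
top 51.83588001936051 [ 0.473 -0.06   1.303]
scene 53.82019326047413 [ 1.281 -0.199  0.856]
0.1 [ 0.21727282 -0.47769208  0.23822768] [-5.67854213e-04  9.77314484e-01  2.11792534e-01  8.07019995e-06] 1.001522634164081 0.0187
```

View pics/top0.png

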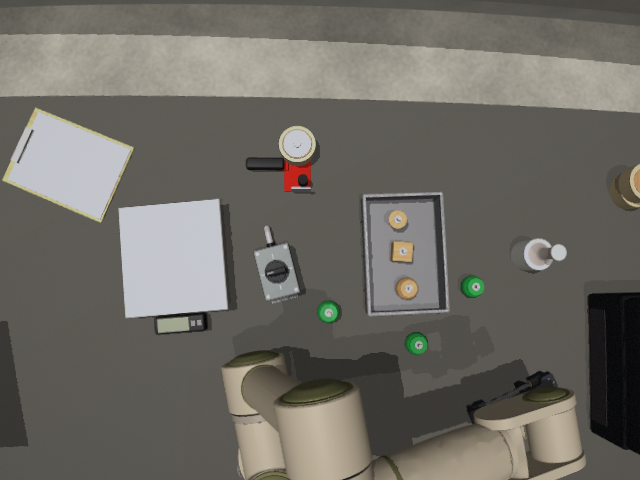

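View pics/scene0.png

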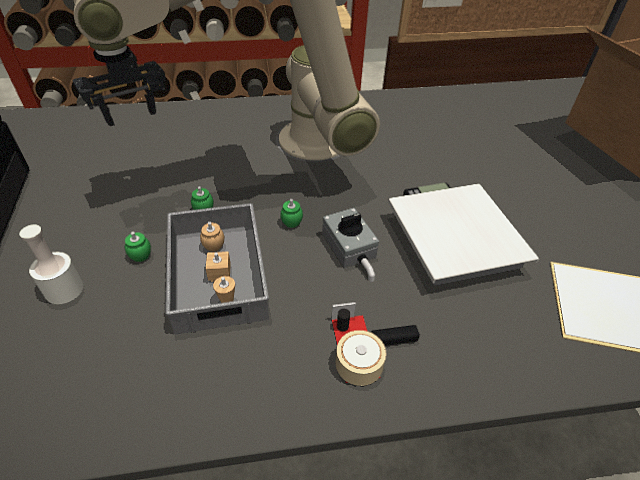

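Top picture: in the bin are a tapered foot (398,219), the square foot (402,251) and a round one (407,289). The look-alikes are green, at (473,287), (328,312) and (417,344). By the description, the bun foot is (407,289), which is (212,236) in the scene picture. The isolator is at (276,271) and the scale at (174,258). I'll check this in one close crop.

```bash
python3 - <<'E'
import cv2,numpy as np
a=cv2.imread('pics/top0.png'); b=cv2.imread('pics/scene0.png')
r=lambda i,x,y,w,h,s:cv2.resize(i[y:y+h,x:x+w],None,fx=s,fy=s,interpolation=cv2.INTER_CUBIC)
A=r(a,245,220,66,85,4.0); B=r(a,355,185,100,135,4); C=r(b,160,200,110,125,4) 
# A x4, B x4 -> canvas ; scene x? 
cv=np.zeros((560,800,3),np.uint8)
cv[:A.shape[0],:A.shape[1]]=A; 
cv[:540,264:664]=B
s=r(b,195,215,45,90,3); cv[:s.shape[0],665:800]=s
cv2.imwrite('pics/crop1.png',cv)
E
```

```text
(no output)
```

View pics/crop1.png

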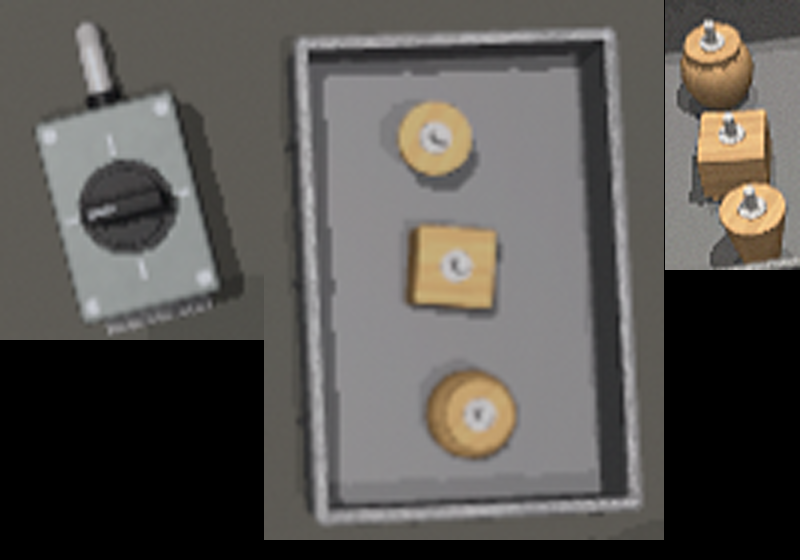

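The crop confirms it: the bulging foot is at crop (475,415), nearest the robot. The handle's disc is at (128,207) and its bar runs from (85,213) to (170,198), across the box, so it is off.

```bash
python3 - <<'E'
from h import *
m=bot.camera_model('top')
A=lambda x,y,z:at(m,245+x/4-.4,220+y/4-.4,z); B=lambda x,y,z:at(m,355+(x-264)/4-.4,185+y/4-.4,z)
ang=lambda p,q:np.degrees(np.arctan2(*(q-p)[[1,0]]))
c=[A(x,y,.062) for x,y in((38,128),(172,92),(217,290),(87,322))]
print('box',np.mean(c,0),ang(c[3],c[0]),ang(c[2],c[1]),[np.linalg.norm(c[i]-c[i-1]) for i in range(4)])
print('disc',A(128,207,.07)); p,q=A(85,213,.1),A(170,198,.1);print('bar',(p+q)/2,ang(p,q),np.linalg.norm(p-q))
print('bun top',B(478,415,.064),'bulge',B(471,414,.036))
print('block top',B(457,266,.056),'cone',B(436,137,.064))
s=[at(m,*k,.063) for k in((119,208),(219,199),(228,311),(125,318))]
print('scale',np.mean(s,0),ang(s[3],s[0]),ang(s[2],s[1]))
b=[B(*k,.075) for k in((296,40),(613,32),(640,505),(318,522))]
print('bin',np.mean(b,0),ang(b[3],b[0]),ang(b[2],b[1]),[np.linalg.norm(b[i]-b[i-1]) for i in range(4)])
from scipy.spatial.transform import Rotation as Ro
o=bot.observe();print(Ro.from_quat(np.array(o['tool_rot'])[[1,2,3,0]]).as_matrix().round(3))
E
```

```text
box [0.48014922 0.01607118 0.062     ] 15.627003241337835 14.036713328036127 [np.float64(0.12523965294781844), np.float64(0.08707186921777665), np.float64(0.12727345318582173), np.float64(0.08354186911941136)]
disc [0.48056742 0.01585376 0.07      ]
bar [0.48129049 0.01432795 0.1       ] -78.87021700417017 0.05236026266473911
bun top [ 0.44377994 -0.31504106  0.064     ] bulge [ 0.44369094 -0.31624704  0.036     ]
block top [ 0.53785926 -0.30249092  0.056     ] cone [ 0.61914934 -0.2870105   0.064     ]
scale [0.5069992  0.27985166 0.063     ] 5.675493812215506 6.381342686345348
bin [ 0.53262836 -0.3058785   0.075     ] 3.3165569588545267 3.3822676037840798 [np.float64(0.3015058934484608), np.float64(0.20272053051313976), np.float64(0.29890169878883643), np.float64(0.20306086692746614)]
[[ 0.91   0.414 -0.   ]
 [ 0.414 -0.91   0.001]
 [ 0.    -0.001 -1.   ]]
```

```bash
cat >> h.py <<'E'
from scipy.spatial.transform import Rotation as Ro
def go(p,xang):
    "shift and turn in tool axes to TCP p, tool down, tool x at xang degrees"
    o=bot.observe(); R=Ro.from_quat(np.array(o['tool_rot'])[[1,2,3,0]])
    x=np.radians(xang); c,s=np.cos(x),np.sin(x)
    T=Ro.from_matrix([[c,s,0],[s,-c,0],[0,0,-1]])
    print('t',o['time_s'],'shift',R.inv().apply(np.array(p)-o['position']).round(4),'turn',(R.inv()*T).as_rotvec().round(4),
     'pos',np.round(o['position'],4),'F',np.round(o['force'],1),'open',o['opening'],'grasp',o['grasp_force'],'j6',o['joints'][5])
E
python3 -c "
from h import *
go([.4803,.0155,.13],104.8)"
```

```text
t 0.1 shift [ 0.4436 -0.3399  0.1087] turn [-7.0000e-04 -1.0000e-03 -1.4023e+00] pos [ 0.2173 -0.4777  0.2382] F [ 0.  -0.4  0.2] open 1.001522634164081 grasp 0.0 j6 -0.22342133821846755
```

Request:
{"op": "arm_command", "data": {"steps": [0.1,0.4435,-0.34,0.108,0,0,-1.4,0.1,0.4435,-0.34,0.108,0,0,-1.4,0.1,0.4435,-0.34,0.108,0,0,-1.4,0.1,0.4435,-0.34,0.108,0,0,-1.4,0.1,0.4435,-0.34,0.108,0,0,-1.4,0.1,0.4435,-0.34,0.108,0,0,-1.4,0.1,0.4435,-0.34,0.108,0,0,-1.4]}}

```text
time_s: 0.68
position: [0.3524, -0.2233, 0.183]
tool_rot: [-0.0, 0.794, 0.608, 0.0]
force: [0.7, 0.0, -0.3]
opening: 0.551
grasp_force: 0.0
```

```bash
python3 -c "
from h import *
go([.4803,.0155,.13],104.8)"
```

```text
t 0.6833 shift [0.2638 0.0613 0.053 ] turn [ 0.000e+00 -1.000e-04 -5.216e-01] pos [ 0.3524 -0.2233  0.183 ] F [ 0.7  0.  -0.3] open 0.5506152345381542 grasp 0.0 j6 -0.5840208122504364
```

Request:
{"op": "arm_command", "data": {"steps": [0.1,0.264,0.061,0.053,0,0,-0.52,0.1,0.264,0.061,0.053,0,0,-0.52,0.1,0.264,0.061,0.053,0,0,-0.52,0.1,0.264,0.061,0.053,0,0,-0.52,0.1,0.264,0.061,0.053,0,0,-0.52,0.1,0.264,0.061,0.053,0,0,-0.52,0.1,0.264,0.061,0.053,0,0,-0.52,0.1,0.264,0.061,0.053,0,0,-0.52]}}

```text
time_s: 1.35
position: [0.4817, 0.0167, 0.1291]
tool_rot: [-0.001, 0.611, 0.791, -0.0]
force: [0.6, -0.4, -0.1]
opening: 0.546
grasp_force: 0.0
```

```bash
python3 -c "
from h import *
go([.4803,.0155,.076],104.8)
im,m=snap('wrist','w1.png')
for p in([.4803,.0155,.1],[.4803-.0064,.0155+.0242,.1],[.4803+.0064,.0155-.0242,.1]): print(proj(m,p))"
```

```text
t 1.35 shift [-0.0009 -0.0016  0.0531] turn [-0.0013 -0.0014 -0.0029] pos [0.4817 0.0167 0.1291] F [ 0.6 -0.4 -0.1] open 0.54631631416032 grasp 0.0 j6 -0.46522158691632354
[314.18493751 290.82642035]
[313.7381973 238.7164321]
[314.60661964 338.76169917]
```

View pics/w1.png

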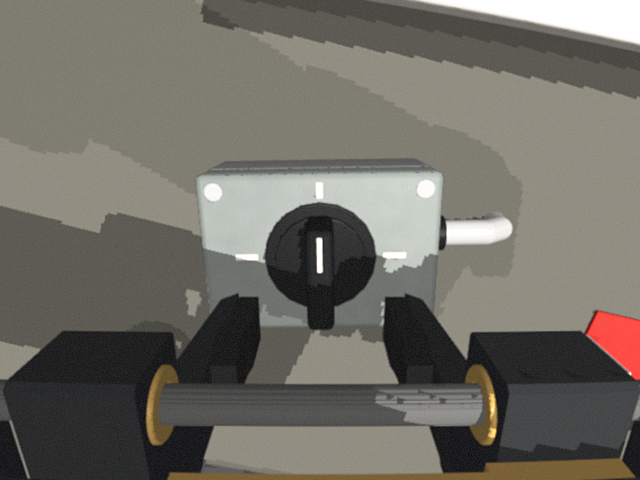

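The wrist picture shows the handle's disc centred near (320,256), with the bar along the column at 320 from row 218 to 328. I'll compare that with the prediction.

```bash
python3 -c "
from h import *
m=bot.camera_model('wrist')
print(at(m,320.5,255,.07), at(m,265,255,.07),at(m,376,255,.07), at(m,320,204,.07), at(m,320,307,.07))
print('bar ends',at(m,319,216,.1),at(m,320,328,.1),at(m,320,328,.07))
c=[at(m,*k,.062) for k in((199,174),(441,174),(436,324),(211,324))];print(np.mean(c,0),c)
m=bot.camera_model('scene'); 
go([.4803,.0155,.076],104.8)
# scene: disc centre predicted px
print(proj(m,[.4803,.0155,.07]))"
```

```text
[0.48073143 0.02056296 0.07      ] [0.45264154 0.01320378 0.07      ] [0.50880632 0.02790164 0.07      ] [0.47362699 0.0468567  0.07      ] [ 0.48805137 -0.0086412   0.07      ]
bar ends [0.47297596 0.04822571 0.1       ] [ 0.48715558 -0.00461014  0.1       ] [ 0.49130375 -0.02115684  0.07      ]
[0.48187113 0.01883078 0.062     ] [array([0.40986004, 0.04470689, 0.062     ]), array([0.53016565, 0.07612566, 0.062     ]), array([ 0.55650867, -0.00630674,  0.062     ]), array([ 0.43095016, -0.03920271,  0.062     ])]
t 1.4 shift [ 0.0008 -0.0005  0.0535] turn [-0.0015 -0.0008 -0.0036] pos [0.481  0.0148 0.1295] F [-0.3 -0.6 -0.7] open 0.5442077923585571 grasp 0.0 j6 -0.46799695419098525
[349.22139278 225.19058517]
```

Request:
{"op": "arm_command", "data": {"steps": [0.1,0.003,0,0.03,0,0,0,0.1,0.003,0,0.052,0,0,0,0.1,0.003,0,0.052,0,0,0,-1,0.003,0,0.052,0,0,0,-1,0.003,0,0.052,0,0,0,-1,0.003,0,0.052,0,0,0,-1,0.003,0,0.052,0,0,0,-1,0.003,0,0.052,0,0,0], "grip_force": 20}}

```text
time_s: 2.07
position: [0.4807, 0.0158, 0.0792]
tool_rot: [0.001, 0.613, 0.79, 0.0]
force: [-0.8, -1.2, -0.1]
opening: 0.196
grasp_force: 0.0
```

```bash
python3 -c "
from h import *
go([.4808,.0182,.077],14.8)"
```

```text
t 2.0667 shift [0.0023 0.0007 0.0022] turn [ 1.6000e-03 -5.0000e-04  1.5634e+00] pos [0.4807 0.0158 0.0792] F [-0.8 -1.2 -0.1] open 0.19587836994401492 grasp 0.0 j6 -0.4623228478215261
```

Request:
{"op": "arm_command", "data": {"steps": [-1,0,0,0,0,0,0,-1,0,0,0,0,0,0,-1,0,0,0,0,0,0.12,-1,0,0,0,0,0,0.24,-1,0,0,0,0,0,0.36,-1,0,0,0,0,0,0.48,-1,0,0,0,0,0,0.6,-1,0,0,0,0,0,0.72]}}

```text
time_s: 2.73
position: [0.4797, 0.0161, 0.0791]
tool_rot: [-0.0, 0.853, 0.521, -0.001]
force: [-6.6, 2.0, 12.5]
opening: 0.144
grasp_force: 20.0
```

```bash
python3 -c "
from h import *
go([.4808,.0182,.077],14.8)"
```

```text
t 2.7333 shift [0.0024 0.     0.0021] turn [-0.0011  0.0013  0.8382] pos [0.4797 0.0161 0.0791] F [-6.6  2.  12.5] open 0.1438932515826439 grasp 19.996935110539198 j6 0.2635932605437723
```

Request:
{"op": "arm_command", "data": {"steps": [-1,0,0,0,0,0,0.12,-1,0,0,0,0,0,0.24,-1,0,0,0,0,0,0.36,-1,0,0,0,0,0,0.48,-1,0,0,0,0,0,0.6,-1,0,0,0,0,0,0.72,-1,0,0,0,0,0,0.83,-1,0,0,0,0,0,0.84]}}

```text
time_s: 3.4
position: [0.4785, 0.0175, 0.079]
tool_rot: [-0.002, 0.992, 0.128, -0.002]
force: [-10.6, 10.5, 16.1]
opening: 0.146
grasp_force: 20.0
```

Request:
{"op": "arm_command", "data": {"steps": [-1,0,0,0,0,0,0,0.1,0,0,0,0,0,0,0.1,0,0,0,0,0,0,0.1,0,0,0,0,0,0,0.1,0,0,-0.03,0,0,0,0.1,0,0,-0.07,0,0,0,0.5,0,0,-0.11,0,0,0]}}

```text
time_s: 3.98
position: [0.4796, 0.0159, 0.1893]
tool_rot: [-0.0, 0.991, 0.13, -0.001]
force: [0.4, 0.8, 0.3]
opening: 0.571
grasp_force: 0.0
```

```bash
python3 -c "
from h import *
go([.4437,-.3155,.17],3.3)
im,m=snap('wrist','w2.png'); im2,_=snap('top','t2.png')
a=cv2.resize(im[100:480],None,fx=.8,fy=.8); b=cv2.resize(im2[180:330,215:465],None,fx=1.1,fy=1.1)
cv=np.zeros((600,560,3),np.uint8); cv[:304,:512]=a; b=cv2.resize(im2[180:328,215:490],(550,296)); cv[304:,:550]=b
cv2.imwrite('pics/c2.png',cv[:,:,::-1])"
```

```text
t 3.9833 shift [-0.1204  0.3109  0.0193] turn [-0.0007  0.0023  0.2039] pos [0.4796 0.0159 0.1893] F [0.4 0.8 0.3] open 0.5712067349749654 grasp 0.0 j6 1.0977978126945627
```

View pics/c2.png

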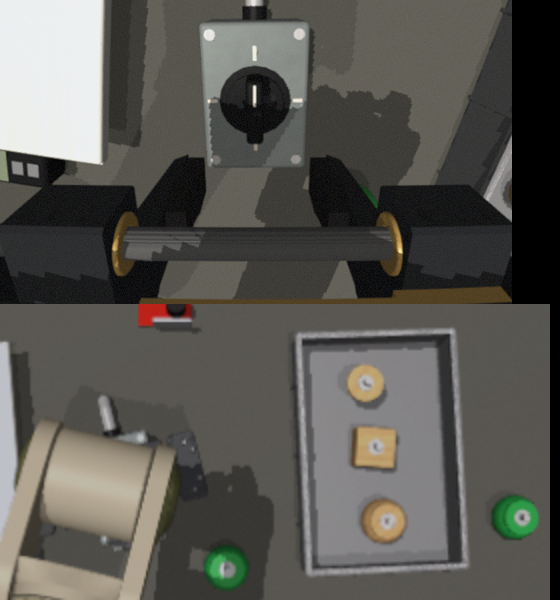

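The isolator is on: the bar runs along the box in the upper panel. The bin is unchanged, with the bun foot nearest the robot. Moving above it now.

Request:
{"op": "arm_command", "data": {"steps": [1,-0.12,0.311,0.019,0,0,0.204,1,-0.12,0.311,0.019,0,0,0.204,1,-0.12,0.311,0.019,0,0,0.204,1,-0.12,0.311,0.019,0,0,0.204,1,-0.12,0.311,0.019,0,0,0.204,1,-0.12,0.311,0.019,0,0,0.204,1,-0.12,0.311,0.019,0,0,0.204,1,-0.12,0.311,0.019,0,0,0.204]}}

```text
time_s: 4.75
position: [0.444, -0.317, 0.1686]
tool_rot: [-0.0, 1.0, 0.029, -0.0]
force: [0.6, 0.6, 0.3]
opening: 0.998
grasp_force: 0.0
```

Request:
{"op": "arm_command", "data": {"steps": [1,0,0.0,0,0,0,0,1,0,0.0,0,0,0,0]}}

```text
time_s: 4.92
position: [0.4441, -0.3164, 0.1681]
tool_rot: [-0.001, 1.0, 0.027, -0.001]
force: [0.4, 0.3, -0.0]
opening: 0.999
grasp_force: 0.0
```

```bash
python3 -c "
from h import *
go([.4437,-.3155,.026],3.3)
im,m=snap('wrist','w3.png')
print(proj(m,[.4437,-.3155,.064]),proj(m,[.4437,-.3155,.084]))
np.save('m3.npy',m,allow_pickle=True)"
```

```text
t 4.9167 shift [-1.000e-04 -7.000e-04  1.421e-01] turn [-0.0014  0.0012 -0.0029] pos [ 0.4441 -0.3164  0.1681] F [ 0.4  0.3 -0. ] open 0.9985783821089603 grasp 0.0 j6 0.6821777146583928
[321.96805667 240.08839686] [321.99693717 250.60111513]
```

View pics/w3.png

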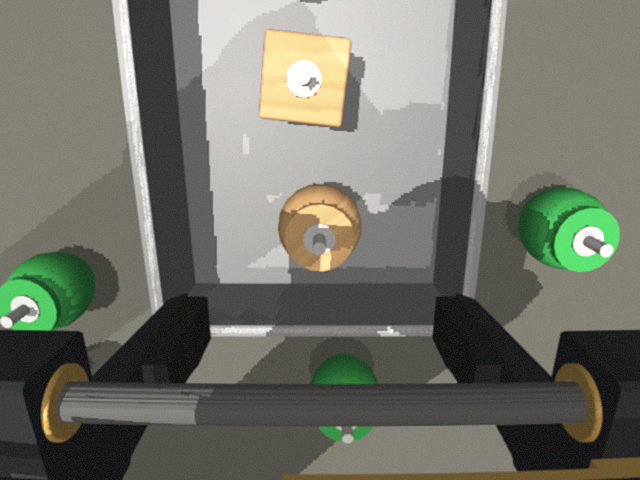

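The washer and stud base are at (320,238), against a prediction of (322,240), so they agree within about 1 mm. Descending.

Request:
{"op": "arm_command", "data": {"steps": [1,0,-0.001,0.04,0,0,0,1,0,-0.001,0.08,0,0,0,1,0,-0.001,0.11,0,0,0,1,0,-0.001,0.13,0,0,0,1,0,-0.001,0.141,0,0,0,1,0,-0.001,0.141,0,0,0], "grip_force": 20}}

```text
time_s: 5.47
position: [0.4445, -0.3121, 0.0266]
tool_rot: [-0.001, 1.0, 0.03, -0.001]
force: [-0.4, 0.9, 0.1]
opening: 0.999
grasp_force: 0.0
```

Request:
{"op": "arm_command", "data": {"steps": [-1,0,0,0,0,0,0,-1,0,0,0,0,0,0,-1,0,0,0,0,0,0,-1,0,0,0,0,0,0,-1,0,0,0,0,0,0,-1,0,0,0,0,0,0]}}

```text
time_s: 5.97
position: [0.4451, -0.3142, 0.0291]
tool_rot: [0.0, 1.0, 0.029, 0.0]
force: [0.8, -0.1, 4.3]
opening: 0.638
grasp_force: 20.0
```

The pads sit slightly above the bulge (56 mm opening, 4 N pushing up), so I'll regrip 5 mm lower.

Request:
{"op": "arm_command", "data": {"steps": [0.7,0,0,0,0,0,0,0.7,0,0,0,0,0,0,0.7,0,0,0.005,0,0,0,0.7,0,0,0.005,0,0,0,-1,0,0,0.005,0,0,0,-1,0,0,0.005,0,0,0,-1,0,0,0.005,0,0,0,-1,0,0,0.005,0,0,0]}}

```text
time_s: 6.63
position: [0.4449, -0.314, 0.0234]
tool_rot: [-0.0, 1.0, 0.029, -0.0]
force: [0.7, -0.1, -1.3]
opening: 0.631
grasp_force: 19.9
```

Request:
{"op": "arm_command", "data": {"steps": [-1,0,0,-0.01,0,0,0,-1,0,0,-0.03,0,0,0,-1,0,0,-0.05,0,0,0,-1,0,0,-0.08,0,0,0,-1,0,0,-0.11,0,0,0,-1,0,0,-0.14,0,0,0,-1,0,0,-0.155,0,0,0,-1,0,0,-0.155,0,0,0]}}

```text
time_s: 7.3
position: [0.4458, -0.3149, 0.1826]
tool_rot: [0.003, 1.0, 0.029, 0.002]
force: [-0.6, -0.9, -1.9]
opening: 0.636
grasp_force: 19.9
```

```bash
python3 -c "
from h import *
go([.507,.280,.18],3.3)
im,m=snap('wrist','w4.png'); im2,_=snap('scene','s4.png')
cv2.imwrite('pics/c4.png',np.hstack([cv2.resize(im,(480,360)),cv2.resize(im2[60:360,110:377],(320,360))])[:,:,::-1])"
```

```text
t 7.3 shift [ 9.550e-02 -5.903e-01 -2.000e-04] turn [ 0.0054 -0.0044  0.0003] pos [ 0.4458 -0.3149  0.1826] F [-0.6 -0.9 -1.9] open 0.6355725802185929 grasp 19.940471818117658 j6 0.6831948696181147
```

View pics/c4.png

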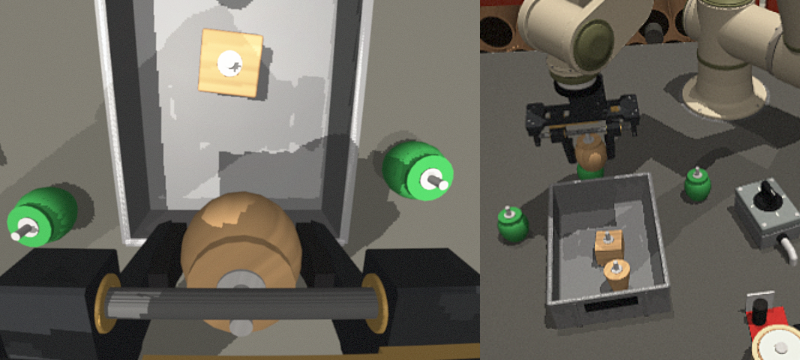

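The foot is held upright and clear of the bin, and the other two are still in it. Carrying it to the scale.

Request:
{"op": "arm_command", "data": {"steps": [-1,0.002,-0.012,0,0,0,0,-1,0.006,-0.036,0,0,0,0,-1,0.011,-0.066,0,0,0,0,-1,0.016,-0.096,0,0,0,0,-1,0.02,-0.126,0,0,0,0,-1,0.025,-0.156,0,0,0,0,-1,0.03,-0.186,0,0,0,0,-1,0.035,-0.216,0,0,0,0]}}

```text
time_s: 8.07
position: [0.4664, -0.0938, 0.177]
tool_rot: [-0.001, 1.0, 0.029, -0.001]
force: [0.0, 0.3, -2.0]
opening: 0.633
grasp_force: 19.9
```

Request:
{"op": "arm_command", "data": {"steps": [-1,0.005,-0.03,0,0,0,0,-1,0.01,-0.06,0,0,0,0,-1,0.015,-0.09,0,0,0,0,-1,0.02,-0.12,0,0,0,0,-1,0.025,-0.15,0,0,0,0,-1,0.03,-0.18,0,0,0,0,-1,0.035,-0.21,0,0,0,0,-1,0.04,-0.24,0,0,0,0]}}

```text
time_s: 8.73
position: [0.4921, 0.1477, 0.1769]
tool_rot: [-0.0, 1.0, 0.029, -0.002]
force: [0.7, -1.1, -0.5]
opening: 0.634
grasp_force: 19.9
```

Request:
{"op": "arm_command", "data": {"steps": [-1,0.005,-0.03,0,0,0,0,-1,0.01,-0.06,0,0,0,0,-1,0.015,-0.09,0,0,0,0,-1,0.018,-0.115,0,0,0,0,-1,0.02,-0.13,0,0,0,0,-1,0.021,-0.135,0,0,0,0,-1,0.021,-0.135,0,0,0,0,-1,0.021,-0.135,0,0,0,0]}}

```text
time_s: 9.4
position: [0.506, 0.2811, 0.1775]
tool_rot: [0.0, 1.0, 0.029, -0.001]
force: [1.3, -0.1, -2.5]
opening: 0.637
grasp_force: 19.9
```

```bash
python3 -c "
from h import *
go([.507,.280,.0834],3.3)
im,m=snap('wrist','w5.png'); im2,_=snap('scene','s5.png')
cv2.imwrite('pics/c5.png',np.hstack([cv2.resize(im,(480,360)),cv2.resize(im2[60:360,320:587],(320,360))])[:,:,::-1])"
```

```text
t 9.4 shift [0.0011 0.0011 0.0941] turn [0.0006 0.0017 0.0003] pos [0.506  0.2811 0.1775] F [ 1.3 -0.1 -2.5] open 0.6370291221590949 grasp 19.940302048917147 j6 1.8179520679097874
```

View pics/c5.png

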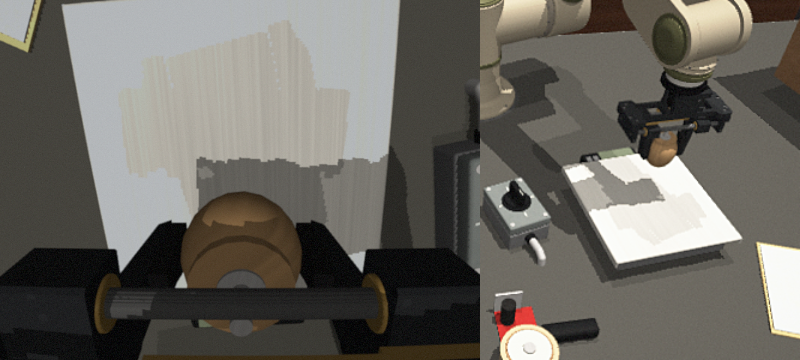

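The foot is still held upright over the platform, and the handle is still on. Lowering.

Request:
{"op": "arm_command", "data": {"steps": [-1,0,0,0.015,0,0,0,-1,0,0,0.035,0,0,0,-1,0,0,0.055,0,0,0,-1,0,0,0.07,0,0,0,-1,0,0,0.08,0,0,0,-1,0,0,0.085,0,0,0,-1,0,0,0.088,0,0,0,-1,0,0,0.088,0,0,0]}}

```text
time_s: 10.17
position: [0.5068, 0.2814, 0.0905]
tool_rot: [-0.0, 1.0, 0.029, 0.0]
force: [0.6, 1.2, -1.2]
opening: 0.632
grasp_force: 19.9
```

Request:
{"op": "arm_command", "data": {"steps": [-1,0,0,0.002,0,0,0,-1,0,0,0.004,0,0,0,-1,0,0,0.004,0,0,0]}}

```text
time_s: 10.42
position: [0.5066, 0.2816, 0.0865]
tool_rot: [-0.0, 1.0, 0.029, 0.0]
force: [-0.2, 0.6, -0.9]
opening: 0.633
grasp_force: 19.9
```

Request:
{"op": "arm_command", "data": {"steps": [-1,0,0,0.001,0,0,0,-1,0,0,0.002,0,0,0,-1,0,0,0.003,0,0,0,-1,0,0,0.003,0,0,0]}}

```text
time_s: 10.75
position: [0.5065, 0.2816, 0.0832]
tool_rot: [0.0, 1.0, 0.029, -0.0]
force: [0.0, -0.1, -0.8]
opening: 0.635
grasp_force: 19.9
```

Request:
{"op": "arm_command", "data": {"steps": [-1,0,0,0.001,0,0,0,-1,0,0,0.001,0,0,0]}}

```text
time_s: 10.92
position: [0.5067, 0.2816, 0.0824]
tool_rot: [-0.0, 1.0, 0.029, 0.0]
force: [0.3, 0.5, -1.7]
opening: 0.637
grasp_force: 19.9
```

Request:
{"op": "arm_command", "data": {"steps": [-1,0,0,0.001,0,0,0,-1,0,0,0.001,0,0,0]}}

```text
time_s: 11.08
position: [0.5067, 0.2816, 0.0823]
tool_rot: [-0.0, 1.0, 0.029, 0.0]
force: [-3.2, -1.5, 6.4]
opening: 0.638
grasp_force: 19.9
```

Request:
{"op": "arm_command", "data": {"steps": [-1,0,0,0.001,0,0,0,-1,0,0,0.001,0,0,0]}}

```text
time_s: 11.25
position: [0.5068, 0.2817, 0.0823]
tool_rot: [-0.0, 1.0, 0.029, 0.001]
force: [-6.3, -2.5, 15.3]
opening: 0.639
grasp_force: 19.9
```

Contact. Easing off the pressing force, then opening.

Request:
{"op": "arm_command", "data": {"steps": [-1,0,0,-0.001,0,0,0,-1,0,0,-0.0015,0,0,0,0.5,0,0,-0.0015,0,0,0,0.8,0,0,-0.0015,0,0,0,1,0,0,-0.0015,0,0,0,1,0,0,-0.0015,0,0,0,1,0,0,-0.0015,0,0,0,1,0,0,-0.0015,0,0,0]}}

```text
time_s: 11.92
position: [0.5066, 0.2816, 0.0818]
tool_rot: [0.0, 1.0, 0.029, -0.0]
force: [0.6, -0.3, 0.3]
opening: 0.995
grasp_force: 0.0
```

Request:
{"op": "arm_command", "data": {"steps": [1,0,0,-0.01,0,0,0,1,0,0,-0.03,0,0,0,1,0,0,-0.06,0,0,0,1,0,0,-0.1,0,0,0,1,0,0,-0.14,0,0,0,1,0,0,-0.14,0,0,0]}}

```text
time_s: 12.42
position: [0.5088, 0.2825, 0.2308]
tool_rot: [-0.002, 1.0, 0.029, 0.007]
force: [-0.6, 0.6, 1.2]
opening: 1.001
grasp_force: 0.0
```

```bash
python3 -c "
from h import *
go([.507,.280,.2],3.3)
im,m=snap('wrist','w6.png'); im2,_=snap('scene','s6.png')
print(proj(m,[.507,.28,.063]),proj(m,[.507,.28,.143]))
cv2.imwrite('pics/c6.png',np.hstack([cv2.resize(im,(400,300)),cv2.resize(im2,(400,300))])[:,:,::-1])"
```

```text
t 12.4167 shift [-0.0024  0.0025  0.0307] turn [-0.0034 -0.0134  0.0004] pos [0.5088 0.2825 0.2308] F [-0.6  0.6  1.2] open 1.0013844777393013 grasp 0.0 j6 1.8183498692353168
[326.55696533 220.06015971] [327.80888065 253.32108857]
```

View pics/c6.png

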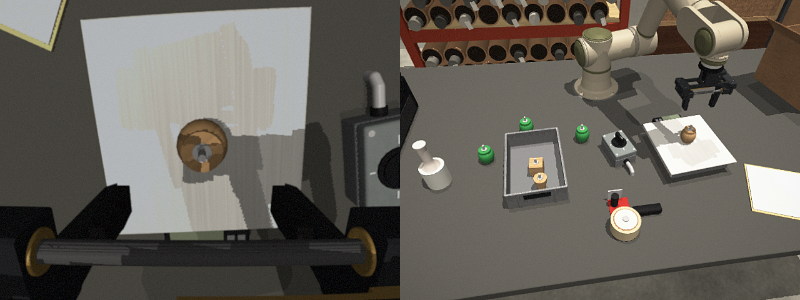

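The foot stands upright near the platform's centre at (202,150). The gripper is clear, the isolator is on, and the other feet are in the bin. Handing in.

```bash
python3 -c "
from cell import bot
print(bot.hand_in())"
```

```text
the job is handed in; nothing more can be done
None
```

I turned the isolator on with the scale empty, then set the bun foot upright near the middle of the platform; the job was handed in at about 12.5 s, but `hand_in` returned no verdict.

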